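# Clear the dressing island into its trays

## Task

Tidy the things lying on the wardrobe island: lay the shoe brush bristles down in the long tray, put the large polish tin in the round dish and stack the small tin centred on top of it, and stand the ring box and the scent bottle next to each other on the floor of the square tray. Set each thing down rather than dropping it, keep the glass bottle upright all the time, and leave the candle jar and the glasses case where they are.

Things in the scene. Friction and masses are not known exactly. Their poses are not given: they have to be found in the camera images.
- brush: loose shoe brush, 110 (x) x 38 (y) x 42 mm high, 0.13 kg: wooden block 110 x 38 mm from 22 to 42 mm above the underside, over stiff dark bristles 104 x 32 x 22 mm (rigid); starts bristles down. Origin: centre of the underside (bristle tips); x along its length, z up
- tin_large: loose round closed metal polish tin, 60 mm diameter, 30 mm high, flat top, 0.13 kg; upper half (lid) 60 mm, lower half 57 mm diameter. Origin: centre of the underside; z up
- tin_small: loose round closed metal polish tin, 44 mm diameter, 24 mm high, 0.06 kg; upper half (lid) 44 mm, lower half 41 mm diameter. Origin: centre of the underside; z up
- ring_box: loose closed jewellery box, grey fabric with brass seam, 46 x 46 x 40 mm high, 0.08 kg, lid does not open. Origin: centre of the underside; x, y along its sides, z up
- bottle: loose upright scent bottle of amber glass: body 28 (x) x 46 (y) x 60 mm high, above it a black cap of 22 mm diameter from 64 to 82 mm; 0.16 kg. Origin: centre of the underside; z up
- long_tray: fixed narrow dark wooden tray, outside 76 (x) x 180 (y) x 15 mm high, walls 6 mm, inside 64 x 168 mm, floor 6 mm above the origin. Origin: centre of the underside, on the table top; y along its length, z up
- round_dish: fixed shallow round white ceramic dish, 112 mm across at the rim, 10 mm high, wall 5 mm, flat floor about 90 mm across, 4 mm above the origin. Origin: centre of the underside, on the table top; z up
- square_tray: fixed square wooden tray, outside 136 x 136 x 15 mm high, walls 6 mm, inside 124 x 124 mm, floor 6 mm above the origin. Origin: centre of the underside, on the table top; x, y along its sides, z up
- candle_jar: bystander: closed glass candle jar with wooden cap, 66 mm diameter, 75 mm high, loose. Origin: centre of the underside
- glasses_case: bystander: closed hard black glasses case, 150 (x) x 58 (y) x 41 mm high, loose. Origin: centre of the underside; x along its length
Not all that is in view belongs to the job. Leave any purple look-alike of the tin_small alone. Leave any orange look-alike of the ring_box alone.

How it is judged (in metres and radians):
At the end, for the whole second after the job is handed in: Brush flat, bristles down, on the long tray floor; large tin flat on the dish floor (within 24 mm of centre), small tin flat on it (centres within 12 mm); ring box and bottle upright on the square tray floor (within 50 mm of centre in x and y); heights within 4 mm, tilts under 0.12 rad; at rest (x of brush in the frame of long_tray between -0.022 and 0.022 m and y of brush in the frame of long_tray between -0.05 and 0.05 m and z of brush in the frame of long_tray between 0.002 and 0.01 m and angle between each of brush, tin_large, tin_small, ring_box, bottle's own z axis and vertical below 0.12 rad and horizontal distance between tin_large and round_dish below 0.024 m and z of tin_large in the frame of round_dish between 0 and 0.008 m and horizontal distance between tin_small and tin_large below 0.012 m and z of tin_small in the frame of tin_large between 0.026 and 0.034 m and x of ring_box in the frame of square_tray between -0.05 and 0.05 m and y of ring_box in the frame of square_tray between -0.05 and 0.05 m and z of ring_box in the frame of square_tray between 0.002 and 0.01 m and x of bottle in the frame of square_tray between -0.05 and 0.05 m and y of bottle in the frame of square_tray between -0.05 and 0.05 m and z of bottle in the frame of square_tray between 0.002 and 0.01 m and linear speed of each of brush, tin_large, tin_small, ring_box, bottle below 0.02 m/s); the robot touches nothing.
It fails at once if the candle jar or the glasses case is moved by more than 15 mm (distance of any of candle_jar, glasses_case from where it was at the start of the episode above 0.015 m).
It fails at once if the bottle is tipped by more than 0.5 rad (angle between bottle's own z axis and vertical above 0.5 rad).
It fails at once if a thing is dropped: it moves faster than 0.7 m/s (a fall of 25 mm) with no finger touching it ((contact force between the fingers and brush below 0.02 N and linear speed of brush above 0.7 m/s) or (contact force between the fingers and tin_large below 0.02 N and linear speed of tin_large above 0.7 m/s) or (contact force between the fingers and tin_small below 0.02 N and linear speed of tin_small above 0.7 m/s) or (contact force between the fingers and ring_box below 0.02 N and linear speed of ring_box above 0.7 m/s) or (contact force between the fingers and bottle below 0.02 N and linear speed of bottle above 0.7 m/s)).
It also fails if it takes over 128 s, if anything falls off the work surface, if the arm or the gripper's body presses on something with over 40 N, if the wrist force passes 120 N, or if a joint passes its speed limit or range.

## Robot

A 6-joint arm with a two-finger parallel gripper is mounted at the origin on the work surface. World frame = base frame: x ahead of the robot, y to its left, z up, the work surface at z = 0. Lengths are in mm, angles in rad, forces in N, time in s.
With the tool pointing down it reaches from about 400 to 925 mm from the base axis. Payload 12.5 kg.
Tool frame: the origin (TCP) lies midway between the tips of the shut fingers; the grasp point (between the pads) lies 19 mm behind it (env.pinch_z is the z of the grasp point in the tool frame, in mm); z points along the fingers, y is the line along which they close (so a half turn about z gives the same grasp; the last joint's range is limited). The gripper opens to 95 mm and grips with 3 to 60 N. Pads are 20 mm wide; open, the fingers measure 119 mm over their backs; the gripper's body (75 mm by 180 mm) begins 59 mm behind the grasp point.
Start: joints at [-1.322, 0.491, 1.559, -0, 1.092, -0.106], TCP at [217.15, -586.082, 214.661] pointing down, gripper open.
Joint ranges: [-3.1, 3.1], [-0.84, 2.19], [0.05, 2.79], [-1.13, 4.28], [0.06, 2.93], [-2.69, 2.69]. Speed limits (rad/s): [2.22, 2.22, 2.79, 3.14, 3.14, 3.14].

## Interface

Orientations are given as [roll, pitch, yaw] about the fixed x, y, z axes, in that order (R = Rz(yaw) Ry(pitch) Rx(roll)).
In Python, from cell import env, eyes gives the robot as it stands.
- The arm moves only by the shell command python3 -m inch 'ROWS'. ROWS is JSON, a list of rows, each a list of 3 entries, a list of its own where there are three numbers: the shift along the tool's x, y, z in units of 60 mm (1.0 is 60 mm), then the turn about the tool's z in units of 5 degrees (1.0 is 5 degrees), then the closure, from -1 (fully open) to 1 (shut). In form: [[[tx, ty, tz], turn, claw], ...]. A call has exactly 10 rows; each row shifts and turns the commanded pose from where the row before left it, along the tool's axes as they then stand; what a row does not reach is not made up. A row lasts 1/8 s, in which the tool goes at most 62.5 mm and 10.7 degrees, less where a joint would pass 70% of its speed; a pose out of reach is approached as far as the arm can. A call is refused whole if a number of a shift passes 1 or a number of a turn 1, either way. A call with a gripper value outside its range is refused whole. The fingers move at their own pace and stop on an object; the grip force is fixed at half the most. Time passes only in rows, so rows that do not move let the fingers close, or fill a call up. It gives the time, the measured TCP pose, the force, the opening and the grip force at its end, in the units of the state.
- env.state(): the state, without advancing time (a new reading comes with each control period).
- eyes.read_camera(name): name is "scene" or "top"; returns a dict with "pixels" (400x640x3 uint8, red, green, blue), "fx", "fy", "cx", "cy" (pixels), "extrinsics" (4x4, takes a point from world to camera coordinates). Camera axes: x right, y down, z forward; pixel columns grow to the right and rows downward; lengths in mm; the calibration is good to about 2 mm. A picture is of the moment at which its call begins. There is no depth.
- env.job_done(): hands the job in; it is judged then, once.
Trained networks look in a picture, given as the dict that the camera call returned (one of the last four; its "shot" number tells which), for a name from the list of things; names that differ only in an ending like _2 or _b are one class to them, and where a whole thing is asked for, a point or a joint stands for the part that bears it (a point fixed in the world has none). Each returns a list of dicts, best first, with "score" (0 to 1); they miss things now and then, are a little off and sometimes report something else, mostly with a low value. They report only what shows in the picture. A call takes as long as a camera call. They do not tell look-alikes from the thing itself.
- eyes.boxes_of(name, picture): "centre" ([row, column] in pixels, amid what is visible of it).
- eyes.cut_out(name, picture): "mask" (400x640 bool, what is visible of it) and "centre" ([row, column] in pixels, amid what is visible of it).
- eyes.spot_point(name, picture): "centre" ([row, column] in pixels: a listed point, or the origin of a listed thing).
The state is a dict: "t": time; "joints": joint angles; "qvel": joint speeds; "tau": joint torques, N m; "eef_pos": TCP position; "tcp_rot": TCP orientation; "ft_force": force on the tool from outside, world axes, zero at the start; "moment": the same for the moment, N m; "opening": opening from 0.0 (shut) to 1.0 (fully open); "grip_force": force on a finger pad.
Only numpy, scipy, OpenCV 4.12 (cv2) and the standard library are available. Lean on these libraries where they do the work, as an engineer would, in place of code of your own. Each camera call takes 0.05 s, during which the arm holds its last target. There are 200 camera calls.

## Working session

There is one attempt and no reset: what is moved stays moved. The work goes in short steps, Python scripts to look and compute and a shell command to move; the robot and the scene stay as the last step left them, time stands still between calls to the robot, and variables do not carry over. Pictures are saved under pics/ and viewed, at most 14 in all, crops included, and the job is handed in when it is done.

```bash
ls && mkdir -p pics && python3 - <<'E'
from cell import env, eyes
import cv2
print(env.state(), env.pinch_z)
for n in ("scene","top"):
    p=eyes.read_camera(n); cv2.imwrite(f"pics/{n}0.png",p["pixels"][:,:,::-1])
    print(n,p["fx"],p["cx"],p["cy"],p["extrinsics"].tolist() if hasattr(p["extrinsics"],"tolist") else p["extrinsics"])
    for k in "brush tin_large tin_small ring_box bottle long_tray round_dish square_tray candle_jar glasses_case".split():
        print(k,[( [round(float(v)) for v in d["centre"]],round(d["score"],2)) for d in eyes.spot_point(k,p)][:4])
E
```

```text
pics
{'t': 0.0, 'joints': array([-1.32160759e+00,  4.91593214e-01,  1.55944773e+00, -1.11723753e-05,
        1.09171223e+00, -1.05607734e-01]), 'qvel': array([ 1.14910583e-03, -8.85064130e-05, -8.38007837e-04,  6.07709342e-05,
       -5.80237124e-04, -4.57397880e-04]), 'tau': array([-2.21172428e-03, -6.12647724e+01, -2.58183932e+01,  6.91267918e-02,
        4.81956953e-02, -8.58662747e-05]), 'eef_pos': array([ 217.07787524, -585.82805379,  214.04143698]), 'tcp_rot': array([-3.14043755e+00, -1.12478847e-04,  3.54801561e-01]), 'ft_force': array([ 0.18514101,  0.56933992, -0.39324449]), 'moment': array([-0.01190631, -0.00228368,  0.02657971]), 'grip_force': 0.0, 'opening': 0.9999138170376631} -18.8
scene 481.40357496579304 315.63206400013155 198.84190763192024 [[0.5623361049880808, 0.8267459226353434, 0.016409888258882892, -304.96700358119404], [0.6241639478924014, -0.4113597187599885, -0.6642307941770504, -289.56453840291096], [-0.5423997337556554, 0.3837634182507996, -0.7473474209725061, 1509.4307825095277], [0.0, 0.0, 0.0, 1.0]]
brush [([218, 256], 0.92), ([286, 279], 0.43)]
tin_larg
[... 402 characters left out ...]
7818025748 [[0.011170183518311717, -0.9997054559688572, -0.021545958002992863, 0.27670481494955973], [-0.9924569265630405, -0.008453301112087152, -0.12230204666051814, 531.0766393319475], [0.12208388885193, 0.022749571565369782, -0.9922590292239125, 957.7726880109283], [0.0, 0.0, 0.0, 1.0]]
brush [([227, 368], 0.88)]
tin_large [([166, 249], 0.89)]
tin_small [([163, 388], 0.68), ([132, 383], 0.65)]
ring_box [([264, 290], 0.84), ([236, 269], 0.74), ([238, 323], 0.74)]
bottle [([238, 326], 0.47), ([215, 456], 0.18)]
long_tray [([174, 318], 0.82), ([230, 370], 0.35)]
round_dish [([216, 197], 0.84)]
square_tray [([215, 457], 0.85)]
candle_jar [([286, 410], 0.75)]
glasses_case [([290, 232], 0.77)]
```

View pics/scene0.png

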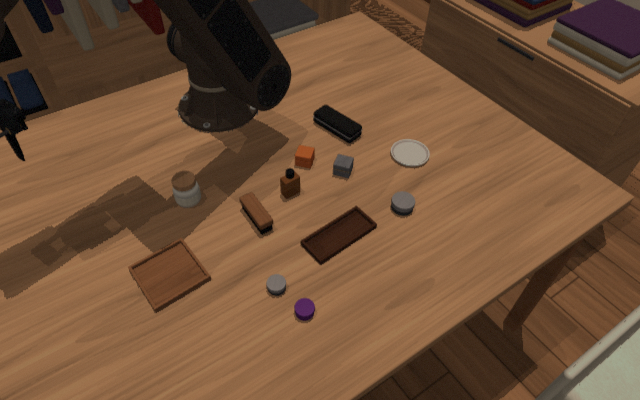

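View pics/top0.png

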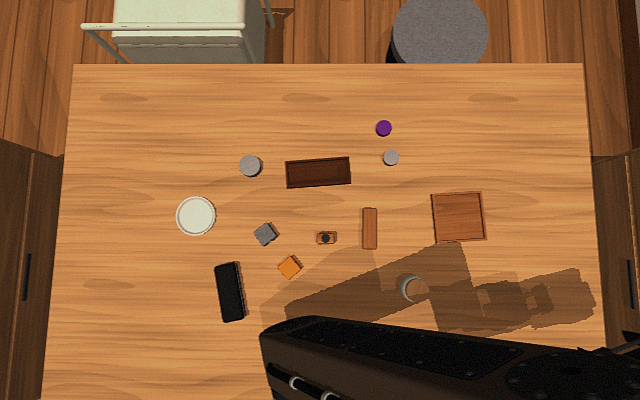

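The scene view shows the grey small tin at (277,285) with a purple look-alike at (305,309), and the grey ring box at (343,166) with an orange one at (305,156). In the top view these are small tin (391,158) against purple (384,128), and ring box (265,234) against orange (289,267). The bottle is at (326,238), the brush at (370,228), the large tin at (250,166), the dish at (196,216), the long tray at (318,172), the square tray at (458,217), the case at (230,292) and the jar at (412,289).

I take the grey ones. Next I fit poses from the masks in both views.

```bash
cat > h.py <<'E'
from cell import env, eyes
import numpy as np, cv2
from scipy.optimize import minimize
def cyl(d,z0,z1):
    a=np.arange(0,2*np.pi,.2); return np.array([[d/2*np.cos(t),d/2*np.sin(t),z] for t in a for z in (z0,z1)])
def box(x,y,z0,z1):
    return np.array([[sx*x/2,sy*y/2,z] for sx in(-1,1) for sy in(-1,1) for z in(z0,z1)])
M=dict(brush=[box(110,38,22,42),box(104,32,0,22)],tin_large=[cyl(60,15,30),cyl(57,0,15)],tin_small=[cyl(44,12,24),cyl(41,0,12)],
 ring_box=[box(46,46,0,40)],bottle=[box(28,46,0,60),cyl(22,60,82)],long_tray=[box(76,180,0,15)],round_dish=[cyl(112,5,10),cyl(95,0,5)],
 square_tray=[box(136,136,0,15)],candle_jar=[cyl(66,0,75)],glasses_case=[box(150,58,0,41)])
def proj(c,P):
    E=np.array(c["extrinsics"]); q=P@E[:3,:3].T+E[:3,3]
    return np.c_[c["fx"]*q[:,0]/q[:,2]+c["cx"],c["fy"]*q[:,1]/q[:,2]+c["cy"]]
def back(c,uv,z):
    E=np.array(c["extrinsics"]);R=E[:3,:3];o=-R.T@E[:3,3]
    d=R.T@np.array([(uv[0]-c["cx"])/c["fx"],(uv[1]-c["cy"])/c["fy"],1]); return (o+d*(z-o[2])/d[2])[:2]
def render(c,name,p,z0):
    m=np.zeros((400,640),np.uint8); s=16; img=np.zeros((400*4,640*4),np.uint8)
    R=np.array([[np.cos(p[2]),-np.sin(p[2]),0],[np.sin(p[2]),np.cos(p[2]),0],[0,0,1]])
    for part in M[name]:
        h=cv2.convexHull(proj(c,part@R.T+[p[0],p[1],z0]).astype(np.float32))
        cv2.fillConvexPoly(img,np.round((h+.5)*4*s).astype(np.int32),255,shift=4)
    return cv2.resize(img,(640,400),interpolation=cv2.INTER_AREA)/255.
def fit(name,views,z0=0,yaw0=None):
    """views: list of (cam, mask). returns per-joint fit and IoU cost"""
    cam,m=views[0]; ys,xs=np.nonzero(m)
    g=back(cam,(xs.mean(),ys.mean()),z0+15)
    def cost(p):
        c=0
        for cam,m in views:
            r=render(cam,name,p,z0); c+=1-np.minimum(r,m).sum()/np.maximum(r,m).sum()
        return c/len(views)
    best=None
    yaws=[0] if M[name][0].shape[0]>8 else (np.arange(0,np.pi,np.pi/8) if yaw0 is None else [yaw0])
    c0=sorted(yaws,key=lambda y:cost([*g,y]))[:2]
    for y in c0:
        s=np.array([[*g,y],[g[0]+12,g[1],y],[g[0],g[1]+12,y],[g[0]-5,g[1]-5,y+.2]])
        r=minimize(cost,s[0],method="Nelder-Mead",options=dict(initial_simplex=s,xatol=.1,fatol=1e-4))
        if best is None or r.fun<best.fun: best=r
    return best.x,best.fun
def pick(name,cam,uv=None,tol=15):
    L=eyes.cut_out(name,cam)
    if uv is not None: L=[d for d in L if np.hypot(d["centre"][1]-uv[0],d["centre"][0]-uv[1])<tol]
    return L[0]["mask"] if L else None
E
cat > m1.py <<'E'
from h import *
S=eyes.read_camera("scene");T=eyes.read_camera("top")
px=dict(brush=((370,228),(256,214)),tin_large=((250,166),(403,203)),tin_small=((391,158),(277,285)),ring_box=((265,234),(343,166)),bottle=((326,238),(290,184)),
long_tray=((318,172),(339,235)),round_dish=((196,216),(410,153)),square_tray=((458,217),(170,274)),candle_jar=((412,289),(187,190)),glasses_case=((230,292),(338,124)))
for k,(a,b) in px.items():
    mt,ms=pick(k,T,a),pick(k,S,b)
    v=[x for x in ((T,mt),(S,ms)) if x[1] is not None]
    out=[]
    for vv in [v]+[[x] for x in v]:
        p,f=fit(k,vv); out.append((p[:2].round(1).tolist(),round(p[2],3),round(f,3)))
    print(k,mt is not None,ms is not None,out)
big=T["pixels"][110:310,180:500]
cv2.imwrite("pics/crop1.png",cv2.resize(big,None,fx=2.5,fy=2.5,interpolation=cv2.INTER_CUBIC)[:,:,::-1])
E
python3 m1.py
```

```text
brush True True [([462.4, -125.2], np.float64(-0.049), np.float64(0.109)), ([462.7, -126.4], np.float64(3.133), np.float64(0.077)), ([457.2, -123.7], np.float64(-0.07), np.float64(0.099))]
tin_large True True [([633.8, 204.3], np.float64(0.045), np.float64(0.079)), ([634.4, 203.1], np.float64(0.045), np.float64(0.046)), ([631.9, 206.8], np.float64(0.037), np.float64(0.045))]
tin_small True True [([660.4, -187.7], np.float64(-0.004), np.float64(0.096)), ([662.4, -188.2], np.float64(0.048), np.float64(0.074)), ([659.0, -186.9], np.float64(0.042), np.float64(0.057))]
ring_box True True [([444.5, 155.0], np.float64(0.643), np.float64(0.115)), ([445.3, 154.8], np.float64(0.627), np.float64(0.06)), ([439.7, 159.0], np.float64(0.665), np.float64(0.101))]
bottle True True [([435.1, -8.3], np.float64(0.003), np.float64(0.127)), ([435.2, -8.8], np.float64(0.015), np.float64(0.108)), ([430.5, -6.6], np.float64(0.337), np.float64(0.09))]
long_tray True True [([618.7, 16.7], np.float64(0.085), np.float64(0.052)), ([620.3, 14.7], np.float64(0.09), np.float64(0.045)), ([617.1, 17.2], np.float64(0.083), np.float64(0.028))]
round_dish True True [([493.4, 356.6], np.float64(0.001), np.float64(0.087)), ([495.4, 354.9], np.float64(0.024), np.float64(0.083)), ([491.1, 359.0], np.float64(0.061), np.float64(0.068))]
square_tray True True [([495.8, -371.6], np.float64(0.08), np.float64(0.044)), ([497.7, -372.1], np.float64(0.079), np.float64(0.052)), ([494.7, -371.3], np.float64(0.08), np.float64(0.024))]
candle_jar True True [([307.9, -240.1], np.float64(-0.012), np.float64(0.17)), ([310.0, -236.4], np.float64(-0.057), np.float64(0.217)), ([304.2, -239.2], np.float64(-0.129), np.float64(0.117))]
glasses_case True True [([291.5, 246.7], np.float64(0.192), np.float64(0.154)), ([291.4, 245.5], np.float64(0.198), np.float64(0.109)), ([281.5, 251.3], np.float64(0.091), np.float64(0.179))]
```

View pics/crop1.png

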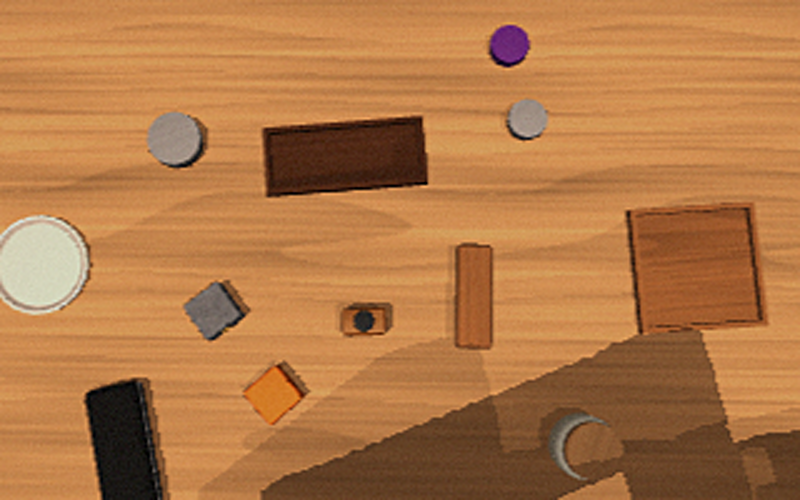

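Both look-alikes are excluded by colour: purple tin at crop (509,45), orange box at (273,393). The chosen small tin is at crop (527,118) and the ring box at (215,310). I start with the brush at (462,-126), yaw ≈ -0.03, turning and travelling first.

```bash
python3 -m inch '[[[0,0,0],0.9,-1],[[0,0,0],0.9,-1],[[0,0,0],0.9,-1],[[0,0,0],0.9,-1],[[0,0,0],0.9,-1],[[0.38,-0.78,0],0,-1],[[0.38,-0.78,0],0,-1],[[0.38,-0.78,0],0,-1],[[0.38,-0.78,0],0,-1],[[0.38,-0.78,0],0,-1]]'
```

```text
t: 3.45
eef_pos: [340.5, -355.1, 214.8]
tcp_rot: [3.141, -0.0, -0.038]
ft_force: [1.1, -0.2, 0.3]
opening: 1.0
grip_force: 0.0
```

```bash
python3 -m inch '[[[0.38,-0.78,0],0,-1],[[0.38,-0.78,0],0,-1],[[0.37,-0.78,0],0,-1],[[0.37,-0.78,0],0,-1],[[0.37,-0.77,0],0,-1],[[0,0,0.6],0,-1],[[0,0,0.6],0,-1],[[0,0,0.6],0,-1],[[0,0,0],0,-1],[[0,0,0],0,-1]]'
cat > d.py <<'E'
import sys,numpy as np
from cell import env
# d.py x y z [yaw] -> remaining tool shift in units (current yaw) and turn units
s=env.state();p=np.array(s["eef_pos"]);w=s["tcp_rot"][2]
a=[float(v) for v in sys.argv[1:]];d=np.array(a[:3])-p
print("at",p.round(1),"yaw",round(w,3),"open",round(s["opening"]*95,1))
ws=[w]+a[3:4]
for y in ws: print("yaw",round(y,3),"units",np.round([(np.cos(y)*d[0]+np.sin(y)*d[1])/60,(np.sin(y)*d[0]-np.cos(y)*d[1])/60,-d[2]/60],3))
if len(a)>3: print("turn units",round(((w-a[3]+np.pi)%(2*np.pi)-np.pi)/np.radians(5),2))
E
python3 d.py 462 -125.8 16
```

```text
t: 4.7
eef_pos: [461.4, -127.9, 107.7]
tcp_rot: [3.141, -0.001, -0.038]
ft_force: [0.2, -0.1, -0.9]
opening: 0.999
grip_force: 0.0
at [ 461.4 -127.9  107.7] yaw -0.038 open 94.9
yaw -0.038 units [ 0.008 -0.035  1.528]
```

```bash
python3 -m inch '[[[0,-0.03,0.5],0,-1],[[0,0,0.5],0,-1],[[0,0,0.3],0,-1],[[0,0,0.2],0,-1],[[0,0,0.03],0,-1],[[0,0,0],0,1],[[0,0,0],0,1],[[0,0,0],0,1],[[0,0,0],0,1],[[0,0,0],0,1]]' && python3 d.py 462 -126 100 1.656
```

```text
t: 5.95
eef_pos: [461.0, -125.8, 14.9]
tcp_rot: [3.141, -0.0, -0.038]
ft_force: [0.7, 0.8, 0.5]
opening: 0.53
grip_force: 0.0
at [ 461.  -125.8   14.9] yaw -0.038 open 50.4
yaw -0.038 units [ 0.017  0.003 -1.419]
yaw 1.656 units [-0.005  0.017 -1.419]
turn units -19.41
```

```bash
python3 -m inch '[[[0,0,0],0,1],[[0,0,0],0,1],[[0,0,0],0,1],[[0,0,0],0,1],[[0,0,0],0,1],[[0,0,-0.2],0,1],[[0,0,-0.4],0,1],[[0,0,-0.5],-0.5,1],[[0,0,-0.4],-1,1],[[0,0,0],-1,1]]'; python3 d.py 619 16.3 22 1.656
```

```text
t: 7.2
eef_pos: [461.6, -126.0, 107.2]
tcp_rot: [3.14, -0.003, 0.183]
ft_force: [0.0, 0.2, -1.6]
opening: 0.398
grip_force: 29.8
at [ 461.6 -126.   107.2] yaw 0.183 open 37.8
yaw 0.183 units [ 3.012 -1.854  1.42 ]
yaw 1.656 units [2.14  2.816 1.42 ]
turn units -16.88
```

```bash
python3 -m inch '[[[0,0,0],-1,1],[[0,0,0],-1,1],[[0,0,0],-1,1],[[0,0,0],-1,1],[[0,0,0],-1,1],[[0,0,0],-1,1],[[0,0,0],-1,1],[[0,0,0],-1,1],[[0,0,0],-1,1],[[0,0,0],-1,1]]' && python3 -m inch '[[[0,0,0],-1,1],[[0,0,0],-1,1],[[0,0,0],-1,1],[[0,0,0],-1,1],[[0,0,0],-1,1],[[0,0,0],-1,1],[[0,0,0],-0.7,1],[[0.3,0.4,0],0,1],[[0.5,0.6,0],0,1],[[0.5,0.6,0],0,1]]'; python3 d.py 619 16.3 22 1.656
python3 - <<'E'
from h import *
S=eyes.read_camera("scene");T=eyes.read_camera("top")
z=env.state()["eef_pos"][2]-15.5
v=[(c,pick("brush",c)) for c in (T,S)]
for x in v: print([ (d["centre"],d["score"]) for d in eyes.boxes_of("brush",x[0])])
v=[x for x in v if x[1] is not None]
for x in v: print(fit("brush",[x],z))
E
```

```text
t: 8.45
eef_pos: [460.8, -125.7, 105.5]
tcp_rot: [3.141, 0.0, 1.056]
ft_force: [-0.8, 0.3, -0.8]
opening: 0.396
grip_force: 29.8
t: 9.7
eef_pos: [552.4, -40.6, 105.7]
tcp_rot: [3.141, 0.0, 1.637]
ft_force: [1.2, -0.4, -0.9]
opening: 0.399
grip_force: 29.8
at [552.4 -40.6 105.7] yaw 1.637 open 37.9
yaw 1.637 units [0.874 1.171 1.395]
yaw 1.656 units [0.851 1.187 1.395]
turn units -0.22
[]
[([203.7, 297.1], 0.85)]
(array([ 6.27816743e+02,  1.81426175e+02, -1.56188809e-03]), np.float64(0.5709052876234746))
(array([535.91437393, -46.16777658,   2.24755717]), np.float64(0.50914870980816))
```

```bash
python3 -m inch '[[[0.4,0.5,0],-0.22,1],[[0.3,0.45,0],0,1],[[0.15,0.23,0],0,1],[[0,0,0.4],0,1],[[0,0,0.4],0,1],[[0,0,0.2],0,1],[[0,0,0],0,1],[[0,0,0],0,1],[[0,0,0],0,1],[[0,0,0],0,1]]'; python3 d.py 619 16.3 21.5 1.656
```

```text
t: 11.25
eef_pos: [618.4, 14.8, 45.3]
tcp_rot: [3.141, 0.0, 1.657]
ft_force: [0.4, 0.2, -1.2]
opening: 0.401
grip_force: 29.8
at [618.4  14.8  45.3] yaw 1.657 open 38.1
yaw 1.657 units [0.024 0.013 0.397]
yaw 1.656 units [0.024 0.013 0.397]
turn units 0.01
```

```bash
python3 -m inch '[[[0.02,0.01,0.2],0,1],[[0,0,0.12],0,1],[[0,0,0.05],0,1],[[0,0,0.02],0,1],[[0,0,0],0,1],[[0,0,0],0,1],[[0,0,0],0,-0.3],[[0,0,0],0,-0.3],[[0,0,0],0,-0.3],[[0,0,0],0,-0.3]]'; python3 d.py 633.5 204.5 110 1.571
```

```text
t: 12.5
eef_pos: [618.7, 16.0, 21.5]
tcp_rot: [3.142, 0.0, 1.657]
ft_force: [-0.5, -0.6, -0.3]
opening: 0.647
grip_force: 0.0
at [618.7  16.   21.5] yaw 1.657 open 61.4
yaw 1.657 units [ 3.108  0.515 -1.476]
yaw 1.571 units [ 3.141  0.247 -1.476]
turn units 0.98
```

```bash
python3 -m inch '[[[0,0,-0.3],0,-0.3],[[0,0,-0.6],0,-1],[[0,0,-0.6],0,-1],[[0.4,0.05,0],0,-1],[[0.7,0.12,0],0,-1],[[0.8,0.14,0],0,-1],[[0.8,0.14,0],0,-1],[[0.4,0.06,0],0,-1],[[0,0,0],0,-1],[[0,0,0],0,-1]]'; python3 d.py 633.5 204.5 8
python3 - <<'E'
from h import *
S=eyes.read_camera("scene");T=eyes.read_camera("top")
v=[(c,pick("brush",c)) for c in (S,T)]
for x in v:
    if x[1] is not None: print(fit("brush",[x],6,1.6))
v=[(c,pick("tin_large",c)) for c in (S,T)]
for x in v:
    if x[1] is not None: print(fit("tin_large",[x],0))
cv2.imwrite("pics/s2.png",S["pixels"][100:300,160:460][:,:,::-1].repeat(2,0).repeat(2,1))
E
```

```text
t: 13.75
eef_pos: [633.2, 202.8, 111.7]
tcp_rot: [-3.142, 0.0, 1.656]
ft_force: [-0.0, -0.5, 0.0]
opening: 1.003
grip_force: 0.0
at [633.2 202.8 111.7] yaw 1.656 open 95.2
yaw 1.656 units [0.027 0.007 1.728]
(array([614.4644769 ,  19.68308988,   1.68135502]), np.float64(0.11188185640283321))
(array([618.93050711,  17.23255134,   1.67490126]), np.float64(0.09171472696122185))
(array([6.32322727e+02, 2.05933554e+02, 3.59486801e-02]), np.float64(0.048421003638168925))
(array([6.36614635e+02, 1.93980683e+02, 4.43474028e-02]), np.float64(0.4896141580716522))
```

View pics/s2.png

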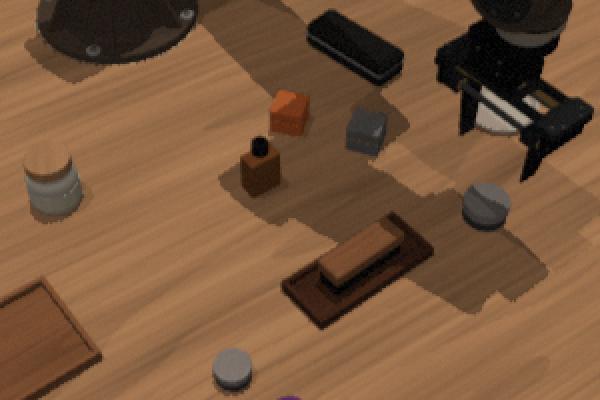

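The crop shows the brush lying in the long tray (centred near crop 360,265) and the gripper above the large tin at crop (486,205). Next I descend and grip the tin.

```bash
python3 -m inch '[[[0.03,0.01,0.6],0,-1],[[0,0,0.6],0,-1],[[0,0,0.35],0,-1],[[0,0,0.15],0,-1],[[0,0,0.03],0,1],[[0,0,0],0,1],[[0,0,0],0,1],[[0,0,0],0,1],[[0,0,0],0,1],[[0,0,0],0,1]]'; python3 -m inch '[[[0,0,0],0,1],[[0,0,0],0,1],[[0,0,0],0,1],[[0,0,0],0,1],[[0,0,-0.05],0,1],[[0,0,-0.1],0,1],[[0,0,-0.3],0,1],[[0,0,-0.5],0,1],[[0,0,-0.4],0,1],[[0,0,0],0,1]]';python3 d.py 494 356.5 60
```

```text
t: 15.3
eef_pos: [634.0, 205.9, 8.2]
tcp_rot: [3.141, -0.0, 1.657]
ft_force: [-0.8, 0.5, 6.1]
opening: 0.625
grip_force: 30.0
t: 16.55
eef_pos: [634.6, 206.1, 91.3]
tcp_rot: [3.137, -0.0, 1.657]
ft_force: [0.9, -0.8, -1.7]
opening: 0.627
grip_force: 30.0
at [634.6 206.1  91.3] yaw 1.657 open 59.5
yaw 1.657 units [ 2.699 -2.119  0.521]
```

```bash
python3 -m inch '[[[0.3,-0.23,0],0,1],[[0.6,-0.47,0],0,1],[[0.6,-0.47,0],0,1],[[0.6,-0.47,0],0,1],[[0.4,-0.31,0],0,1],[[0.2,-0.17,0],0,1],[[0,0,0.5],0,1],[[0,0,0.3],0,1],[[0,0,0],0,1],[[0,0,0],0,1]]';python3 d.py 494 356.5 12.7
python3 - <<'E'
from h import *
z=env.state()["eef_pos"][2]-8.2
for n in ("scene","top"):
    c=eyes.read_camera(n)
    for k,zz in (("tin_large",z),("round_dish",0)):
        m=pick(k,c)
        if m is not None: print(n,k,fit(k,[(c,m)],zz),m.sum())
E
```

```text
t: 17.8
eef_pos: [493.4, 356.2, 41.0]
tcp_rot: [3.141, -0.0, 1.656]
ft_force: [0.6, 0.5, -0.8]
opening: 0.625
grip_force: 30.0
at [493.4 356.2  41. ] yaw 1.656 open 59.3
yaw 1.656 units [0.004 0.01  0.471]
scene tin_large (array([4.89146573e+02, 3.56606678e+02, 2.78757168e-02]), np.float64(0.18800531410134746)) 336
scene round_dish (array([ 4.90878601e+02,  3.58998132e+02, -6.29378492e-03]), np.float64(0.3480477276683882)) 573
top tin_large (array([4.94250756e+02, 3.40045169e+02, 3.82309952e-02]), np.float64(0.5275541487001819)) 223
top round_dish (array([ 4.98699434e+02,  3.50907715e+02, -1.65246108e-01]), np.float64(0.6406902854488048)) 461
```

```bash
python3 -m inch '[[[0,0,0.2],0,1],[[0,0,0.15],0,1],[[0,0,0.08],0,1],[[0,0,0.04],0,1],[[0,0,0],0,1],[[0,0,0],0,1],[[0,0,0],0,-0.5],[[0,0,0],0,-0.5],[[0,0,0],0,-0.5],[[0,0,0],0,-0.5]]';python3 d.py 660.5 -187.7 100 1.571
```

```text
t: 19.35
eef_pos: [493.0, 356.3, 12.4]
tcp_rot: [3.141, 0.0, 1.657]
ft_force: [-0.3, 0.4, -0.6]
opening: 0.748
grip_force: 0.0
at [493.  356.3  12.4] yaw 1.657 open 71.0
yaw 1.657 units [-9.273  2.002 -1.46 ]
yaw 1.571 units [-9.067  2.789 -1.46 ]
turn units 0.98
```

```bash
python3 -m inch '[[[0,0,-0.3],0,-0.5],[[0,0,-0.6],0,-0.5],[[0,0,-0.6],0,-0.5],[[-0.4,0.09,0],0,-0.3],[[-0.8,0.17,0],0,-0.3],[[-0.9,0.2,0],0,-0.3],[[-0.9,0.2,0],0,-0.3],[[-0.9,0.2,0],0,-0.3],[[-0.9,0.2,0],0,-0.3],[[-0.9,0.2,0],0,-0.3]]'; python3 -m inch '[[[-0.9,0.2,0],0,-0.3],[[-0.9,0.2,0],0,-0.3],[[-0.9,0.17,0],0,-0.3],[[-0.5,0.1,0],0,-0.3],[[-0.3,0.05,0],0,-0.3],[[0,0,0],0,-0.3],[[0,0,0],0,-0.3],[[0,0,0],0,-0.3],[[0,0,0],0,-0.3],[[0,0,0],0,-0.3]]';python3 d.py 660.5 -187.7 3.5
python3 - <<'E'
from h import *
S=eyes.read_camera("scene");T=eyes.read_camera("top")
out=[]
for n,c in (("scene",S),("top",T)):
    for k,zz,uv in (("tin_large",4,None),("round_dish",0,None),("tin_small",0,(277,285) if n=="scene" else (391,158))):
        m=pick(k,c,uv)
        if m is not None: p,f=fit(k,[(c,m)],zz);print(n,k,p.round(1),round(f,3),m.sum())
E
```

```text
t: 20.6
eef_pos: [598.3, 20.2, 103.9]
tcp_rot: [3.14, 0.0, 1.657]
ft_force: [0.5, 0.6, 0.1]
opening: 0.649
grip_force: 0.0
t: 21.85
eef_pos: [658.8, -183.1, 102.5]
tcp_rot: [-3.142, 0.0, 1.657]
ft_force: [-0.0, -0.4, 0.7]
opening: 0.648
grip_force: 0.0
at [ 658.8 -183.1  102.5] yaw 1.657 open 61.6
yaw 1.657 units [-0.08   0.021  1.65 ]
scene tin_large [489.3 358.    0. ] 0.053 387
scene round_dish [490.8 359.    0. ] 0.467 472
scene tin_small [ 6.580e+02 -1.857e+02  1.000e-01] 0.123 322
top round_dish [5.043e+02 3.720e+02 2.000e-01] 0.8 256
```

```bash
python3 -m inch '[[[-0.08,0.02,0.5],0,-0.3],[[0,0,0.5],0,-0.3],[[0,0,0.35],0,-0.3],[[0,0,0.2],0,-0.3],[[0,0,0.1],0,-0.3],[[0,0,0],0,-0.3],[[0,0,0],0,1],[[0,0,0],0,1],[[0,0,0],0,1],[[0,0,0],0,1]]'; python3 d.py 660.5 -187.7 3.5
```

```text
t: 23.5
eef_pos: [660.7, -188.2, 4.0]
tcp_rot: [3.141, 0.0, 1.657]
ft_force: [-1.1, -0.1, 4.4]
opening: 0.454
grip_force: 30.0
at [ 660.7 -188.2    4. ] yaw 1.657 open 43.1
yaw 1.657 units [ 0.009 -0.002  0.009]
```

```bash
python3 -m inch '[[[0,0,0],0,1],[[0,0,-0.1],0,1],[[0,0,-0.3],0,1],[[0,0,-0.6],0,1],[[0,0,-0.6],0,1],[[0.3,-0.06,-0.2],0,1],[[0.6,-0.13,0],0,1],[[0.9,-0.2,0],0,1],[[0.9,-0.2,0],0,1],[[0.9,-0.2,0],0,1]]'; python3 -m inch '[[[0.9,-0.2,0],0,1],[[0.9,-0.2,0],0,1],[[0.9,-0.2,0],0,1],[[0.9,-0.2,0],0,1],[[0.9,-0.2,0],0,1],[[0.6,-0.13,0],0,1],[[0.3,-0.06,0],0,1],[[0,0,0],0,1],[[0,0,0],0,1],[[0,0,0],0,1]]'; python3 d.py 493 356.3 60
```

```text
t: 24.75
eef_pos: [592.8, 25.5, 111.0]
tcp_rot: [-3.141, -0.0, 1.657]
ft_force: [0.5, -0.4, -0.7]
opening: 0.459
grip_force: 30.0
t: 26.0
eef_pos: [496.1, 338.5, 111.4]
tcp_rot: [-3.142, 0.0, 1.655]
ft_force: [0.2, -0.4, 0.2]
opening: 0.453
grip_force: 30.0
at [496.1 338.5 111.4] yaw 1.655 open 43.0
yaw 1.655 units [ 0.3   -0.027  0.856]
```

```bash
python3 -m inch '[[[0.2,-0.02,0],0,1],[[0.1,-0.01,0],0,1],[[0,0,0.4],0,1],[[0,0,0.3],0,1],[[0,0,0.15],0,1],[[0,0,0],0,1],[[0,0,0],0,1],[[0,0,0],0,1],[[0,0,0],0,1],[[0,0,0],0,1]]'; python3 d.py 493 356.3 38.5
python3 - <<'E'
from h import *
S=eyes.read_camera("scene");T=eyes.read_camera("top")
z=env.state()["eef_pos"][2]-4
for n,c in (("scene",S),("top",T)):
    for k,zz in (("tin_large",4),("tin_small",z)):
        m=pick(k,c)
        if m is not None: p,f=fit(k,[(c,m)],zz);print(n,k,p.round(1),round(f,3),m.sum())
cv2.imwrite("pics/s3.png",cv2.resize(S["pixels"][90:220,330:490],None,fx=4,fy=4,interpolation=cv2.INTER_CUBIC)[:,:,::-1])
E
```

```text
t: 27.25
eef_pos: [492.4, 357.4, 60.6]
tcp_rot: [3.141, -0.0, 1.657]
ft_force: [0.4, 0.7, -0.1]
opening: 0.456
grip_force: 30.0
at [492.4 357.4  60.6] yaw 1.657 open 43.4
yaw 1.657 units [-0.02   0.009  0.368]
scene tin_large [4.894e+02 3.562e+02 1.000e-01] 0.196 323
scene tin_small [ 7.674e+02 -1.825e+02  1.000e-01] 0.234 342
top tin_large [493.7 341.6  -0. ] 0.566 193
top tin_small [ 7.275e+02 -1.614e+02  1.000e-01] 0.223 196
```

View pics/s3.png

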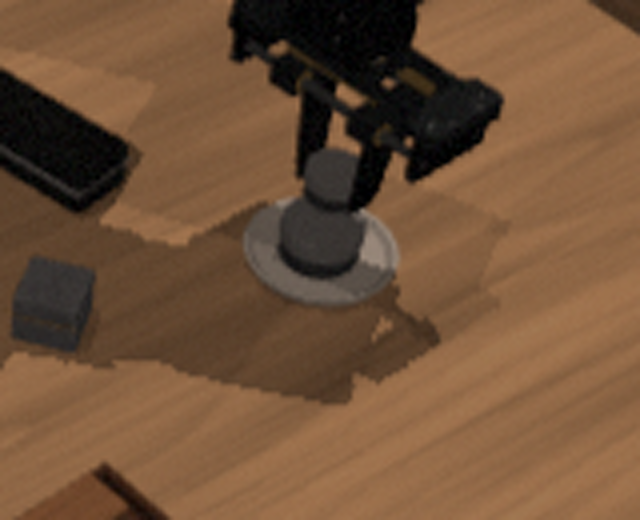

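The crop shows the small tin (330,180) held above the large tin (322,235), well aligned, and the dish around both. I lower it and release.

```bash
python3 -m inch '[[[-0.02,0.01,0.15],0,1],[[0,0,0.1],0,1],[[0,0,0.07],0,1],[[0,0,0.04],0,1],[[0,0,0.01],0,1],[[0,0,0],0,1],[[0,0,0],0,0],[[0,0,0],0,-0.1],[[0,0,0],0,-0.3],[[0,0,0],0,-0.3]]'; python3 d.py 493 356.3 38.5;  python3 -m inch '[[[0,0,0],0,-0.3],[[0,0,-0.1],0,-0.3],[[0,0,-0.3],0,-0.3],[[0,0,-0.6],0,-0.3],[[0,0,-0.4],0,-1],[[-0.3,0,0],0,-1],[[-0.6,0,0],0,-1],[[-0.9,0,0],0,-1],[[-0.9,0,0],0,-1],[[-0.6,0,0],0,-1]]'; python3 d.py 444 155.5 100 2.206
python3 - <<'E'
from h import *
S=eyes.read_camera("scene")
for k,zz in (("tin_large",4),("tin_small",34)):
    for d in eyes.cut_out(k,S): 
        p,f=fit(k,[(S,d["mask"])],zz);print(k,p.round(1),round(f,3),d["mask"].sum())
cv2.imwrite("pics/s4.png",cv2.resize(S["pixels"][80:230,270:490],None,fx=3,fy=3,interpolation=cv2.INTER_CUBIC)[:,:,::-1])
E
```

```text
t: 28.8
eef_pos: [493.0, 356.3, 38.2]
tcp_rot: [3.142, 0.0, 1.657]
ft_force: [-0.3, -0.5, -0.3]
opening: 0.644
grip_force: 0.0
at [493.  356.3  38.2] yaw 1.657 open 61.2
yaw 1.657 units [ 0.    -0.    -0.005]
t: 30.05
eef_pos: [509.3, 156.0, 121.8]
tcp_rot: [-3.14, 0.0, 1.655]
ft_force: [0.4, -0.7, 0.6]
opening: 1.0
grip_force: 0.0
at [509.3 156.  121.8] yaw 1.655 open 95.0
yaw 1.655 units [ 0.083 -1.086  0.363]
yaw 2.206 units [ 0.639 -0.882  0.363]
turn units -6.31
tin_large [4.913e+02 3.558e+02 1.000e-01] 0.409 240
tin_small [ 7.579e+02 -1.774e+02  1.000e-01] 0.212 335
tin_small [489.7 360.2   0. ] 0.081 214
```

View pics/s4.png

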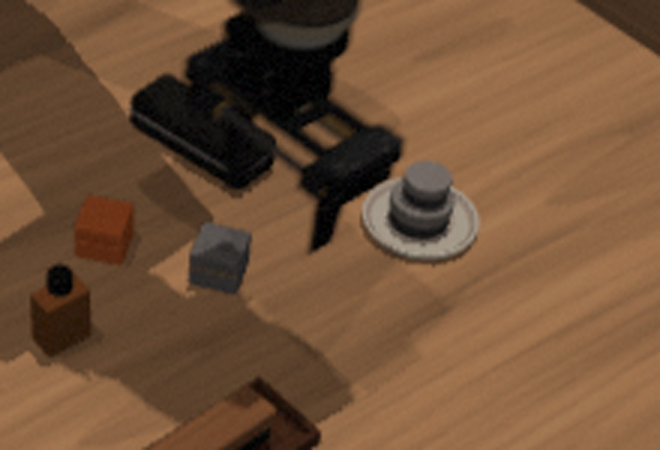

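The small tin sits centred on the large tin, crop (428,180) over (422,215). Next is the grey ring box at crop (220,258).

```bash
python3 -m inch '[[[0,0,0],-0.9,-0.6],[[0,0,0],-0.9,-0.6],[[0,0,0],-0.9,-0.6],[[0,0,0],-0.9,-0.6],[[0,0,0],-0.9,-0.6],[[0,0,0],-0.9,-0.6],[[0,0,0],-0.91,-0.6],[[0.24,-0.33,0],0,-0.6],[[0.24,-0.33,0.1],0,-0.6],[[0.16,-0.22,0.2],0,-0.6]]'; python3 d.py 444 155.5 10 2.206
```

```text
t: 31.45
eef_pos: [443.5, 159.1, 104.0]
tcp_rot: [3.142, 0.0, 2.209]
ft_force: [0.2, -0.2, -0.3]
opening: 0.8
grip_force: 0.0
at [443.5 159.1 104. ] yaw 2.209 open 76.0
yaw 2.209 units [-0.053 -0.028  1.567]
yaw 2.206 units [-0.053 -0.028  1.567]
turn units 0.03
```

```bash
python3 -m inch '[[[-0.04,-0.02,0.5],0,-0.6],[[0,0,0.5],0,-0.6],[[0,0,0.35],0,-0.6],[[0,0,0.2],0,-0.6],[[0,0,0],0,-0.6],[[0,0,0],0,1],[[0,0,0],0,1],[[0,0,0],0,1],[[0,0,0],0,1],[[0,0,0],0,1]]'; python3 -m inch '[[[0,0,0],0,1],[[0,0,0],0,1],[[0,0,0],0,1],[[0,0,0],0,1],[[0,0,-0.1],0,1],[[0,0,-0.3],0,1],[[0,0,-0.6],0,1],[[0,0,-0.6],0,1],[[0,0,-0.3],0,1],[[0,0,0],0,1]]'; python3 - <<'E'
import numpy as np
c,s=np.cos(.08),np.sin(.08)
for l in ((0,30),(0,-29)): print(496.3+c*l[0]-s*l[1],-371.7+s*l[0]+c*l[1])
E
python3 d.py 493.9 -341.8 120 1.651
```

```text
t: 32.7
eef_pos: [445.3, 155.9, 11.5]
tcp_rot: [3.141, 0.0, 2.207]
ft_force: [-0.5, -0.1, 6.9]
opening: 0.478
grip_force: 30.0
t: 33.95
eef_pos: [445.6, 156.0, 126.4]
tcp_rot: [3.139, 0.001, 2.207]
ft_force: [-0.4, 0.4, -0.6]
opening: 0.479
grip_force: 30.0
493.9025591809248 -341.7959488109214
498.617526125106 -400.60724948277596
at [445.6 156.  126.4] yaw 2.207 open 45.5
yaw 2.207 units [-7.149 -4.285  0.106]
yaw 1.651 units [-8.334  0.137  0.106]
turn units 6.38
```

```bash
python3 -m inch '[[[0,0,0],0.91,1],[[0,0,0],0.91,1],[[0,0,0],0.91,1],[[0,0,0],0.91,1],[[0,0,0],0.91,1],[[0,0,0],0.91,1],[[0,0,0],0.92,1],[[-0.4,0,0],0,1],[[-0.7,0.01,0],0,1],[[-0.9,0.02,0],0,1]]'; python3 -m inch '[[[-0.9,0.02,0],0,1],[[-0.9,0.02,0],0,1],[[-0.9,0.02,0],0,1],[[-0.9,0.02,0],0,1],[[-0.9,0.02,0],0,1],[[-0.9,0.02,0],0,1],[[-0.6,0.01,0],0,1],[[-0.3,0,0],0,1],[[0,0,0],0,1],[[0,0,0],0,1]]'; python3 d.py 493.9 -341.8 50 1.651
```

```text
t: 35.2
eef_pos: [456.1, 35.7, 124.2]
tcp_rot: [-3.14, -0.0, 1.652]
ft_force: [0.1, 0.5, -0.2]
opening: 0.481
grip_force: 30.0
t: 36.45
eef_pos: [494.4, -338.4, 124.9]
tcp_rot: [-3.141, -0.001, 1.652]
ft_force: [0.0, -0.4, 1.4]
opening: 0.483
grip_force: 30.0
at [ 494.4 -338.4  124.9] yaw 1.652 open 45.9
yaw 1.652 units [-0.057 -0.012  1.249]
yaw 1.651 units [-0.057 -0.012  1.249]
turn units 0.01
```

```bash
python3 -m inch '[[[-0.05,-0.01,0.4],0,1],[[0,0,0.6],0,1],[[0,0,0.4],0,1],[[0,0,0.2],0,1],[[0,0,0.1],0,1],[[0,0,0],0,1],[[0,0,0],0,1],[[0,0,0],0,1],[[0,0,0],0,1],[[0,0,0],0,1]]'; python3 d.py 493.9 -341.8 17.7 1.651
python3 - <<'E'
from h import *
S=eyes.read_camera("scene")
cv2.imwrite("pics/s5.png",cv2.resize(S["pixels"][180:320,90:280],None,fx=4,fy=4,interpolation=cv2.INTER_CUBIC)[:,:,::-1])
E
```

```text
t: 37.7
eef_pos: [494.2, -342.9, 23.4]
tcp_rot: [3.141, 0.0, 1.651]
ft_force: [0.4, 0.7, -0.6]
opening: 0.478
grip_force: 30.0
at [ 494.2 -342.9   23.4] yaw 1.651 open 45.4
yaw 1.651 units [ 0.019 -0.003  0.095]
yaw 1.651 units [ 0.019 -0.003  0.095]
turn units -0.0
```

View pics/s5.png

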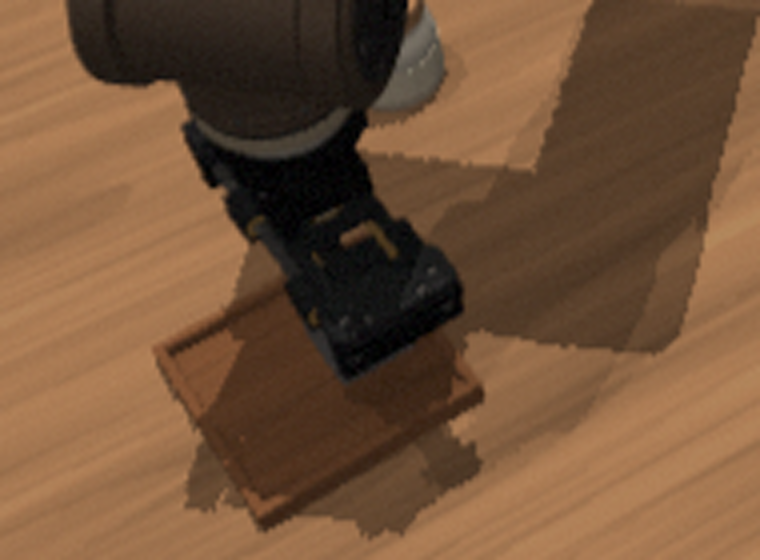

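The gripper hides the box over the +y half of the square tray (tray centre at crop 320,390), and the jar at (410,60) is clear. I lower it and release.

```bash
python3 -m inch '[[[0.02,0,0.05],0,1],[[0,0,0.03],0,1],[[0,0,0.02],0,1],[[0,0,0],0,1],[[0,0,0],0,1],[[0,0,0],0,0],[[0,0,0],0,-0.4],[[0,0,0],0,-0.4],[[0,0,0],0,-0.4],[[0,0,0],0,-0.4]]'; python3 d.py 493.9 -341.8 18; python3 -m inch '[[[0,0,-0.1],0,-0.4],[[0,0,-0.4],0,-0.4],[[0,0,-0.7],0,-0.4],[[0,0,-0.7],0,-1],[[0.3,0,-0.2],0,-1],[[0.7,-0.02,0],0,-1],[[0.9,-0.02,0],0,-1],[[0.9,-0.02,0],0,-1],[[0.9,-0.02,0],0,-1],[[0.9,-0.02,0],0,-1]]'; python3 d.py 434 -8 130 1.571
python3 - <<'E'
from h import *
S=eyes.read_camera("scene");T=eyes.read_camera("top")
for c in (S,T):
    for k,zz in (("ring_box",6),("bottle",0)):
        for d in eyes.cut_out(k,c): 
            p,f=fit(k,[(c,d["mask"])],zz);print(k,p.round(2),round(f,3),d["mask"].sum())
cv2.imwrite("pics/s6.png",cv2.resize(S["pixels"][150:310,110:330],None,fx=3,fy=3,interpolation=cv2.INTER_CUBIC)[:,:,::-1])
E
```

```text
t: 39.0
eef_pos: [494.0, -341.6, 17.2]
tcp_rot: [-3.142, 0.0, 1.651]
ft_force: [-0.4, -0.8, -0.1]
opening: 0.7
grip_force: 0.0
at [ 494.  -341.6   17.2] yaw 1.651 open 66.5
yaw 1.651 units [-0.003 -0.003 -0.014]
t: 40.25
eef_pos: [464.9, -64.7, 142.8]
tcp_rot: [-3.141, -0.0, 1.651]
ft_force: [-0.3, 0.6, 0.1]
opening: 1.001
grip_force: 0.0
at [464.9 -64.7 142.8] yaw 1.651 open 95.1
yaw 1.651 units [ 0.983 -0.437  0.213]
yaw 1.571 units [ 0.945 -0.514  0.213]
turn units 0.91
ring_box [ 4.9169e+02 -3.4088e+02  1.1000e-01] 0.057 634
ring_box [362.37  92.49   0.96] 0.656 131
ring_box [530.61 353.01  -1.04] 0.633 455
bottle [ 4.3168e+02 -6.5000e+00  4.1000e-01] 0.338 337
ring_box [355.96  86.19   0.71] 0.151 297
ring_box [ 4.9442e+02 -3.4289e+02  1.3000e-01] 0.077 379
ring_box [2.5159e+02 2.3662e+02 4.0000e-02] 0.689 1377
```

View pics/s6.png

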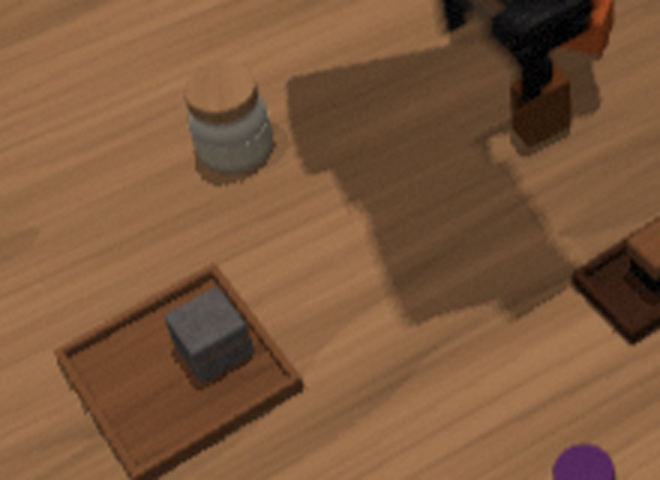

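The ring box stands in the tray at crop (210,335), and the jar at (230,120) is untouched. The bottle is at (540,110). I move above it.

```bash
python3 -m inch '[[[0,0,0],0.91,-1],[[0.4,-0.2,0],0,-1],[[0.35,-0.2,0],0,-1],[[0.15,-0.11,0],0,-1],[[0,0,0.3],0,-1],[[0,0,0],0,-1],[[0,0,0],0,-1],[[0,0,0],0,-1],[[0,0,0],0,-1],[[0,0,0],0,-1]]'; python3 d.py 434 -8 20 1.571
python3 - <<'E'
from h import *
S=eyes.read_camera("scene");T=eyes.read_camera("top")
for c in (S,T):
    for d in eyes.cut_out("bottle",c): 
        p,f=fit("bottle",[(c,d["mask"])],0);print(p.round(2),round(f,3),d["mask"].sum(),d["score"])
cv2.imwrite("pics/s7.png",cv2.resize(S["pixels"][130:230,220:370],None,fx=5,fy=5,interpolation=cv2.INTER_CUBIC)[:,:,::-1])
E
```

```text
t: 41.8
eef_pos: [435.5, -13.0, 125.4]
tcp_rot: [3.141, 0.0, 1.571]
ft_force: [0.3, -0.4, 0.6]
opening: 1.0
grip_force: 0.0
at [435.5 -13.  125.4] yaw 1.571 open 95.0
yaw 1.571 units [ 0.084 -0.025  1.757]
yaw 1.571 units [ 0.084 -0.025  1.757]
turn units 0.0
[ 4.31e+02 -7.25e+00  3.00e-01] 0.069 487 0.94
```

View pics/s7.png

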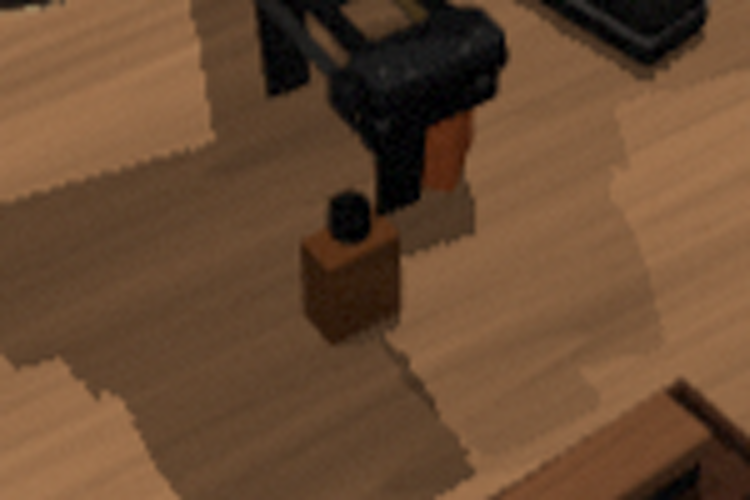

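The crop shows the bottle's body with its near top corner at (330,270), running to (400,235). The orange box is at (445,150), behind the finger. I use the edges to settle the yaw.

```bash
python3 - <<'E'
from h import *
S=eyes.read_camera("scene")
P=lambda u,v,z: back(S,(220+(u+.5)/5-.5,130+(v+.5)/5-.5),z)
for a,b,z in (((330,270),(400,235),60),((333,343),(400,318),0),((303,243),(330,270),60),((303,310),(333,343),0)):
    p,q=P(*a,z),P(*b,z); d=q-p; print(p.round(1),q.round(1),np.hypot(*d).round(1),np.arctan2(d[1],d[0]).round(3))
E
```

```text
[447.7 -28.2] [446.5  14.5] 42.8 1.601
[444.  -26.2] [448.4  12.7] 39.1 1.457
[424.2 -29.7] [447.7 -28.2] 23.6 0.063
[415.4 -27.1] [444.  -26.2] 28.6 0.031
```

```bash
python3 -m inch '[[[0.08,-0.03,0],0,-1],[[0,0,0.4],0,-1],[[0,0,0.5],0,-1],[[0,0,0.45],0,-1],[[0,0,0.25],0,-1],[[0,0,0.13],0,-1],[[0,0,0],0,-0.5],[[0,0,0],0,0],[[0,0,0],0,0.4],[[0,0,0],0,1]]'; python3 d.py 434 -8 20; python3 -m inch '[[[0,0,0],0,1],[[0,0,0],0,1],[[0,0,0],0,1],[[0,0,0],0,1],[[0,0,0],0,1],[[0,0,0],0,1],[[0,0,0],0,1],[[0,0,0],0,1],[[0,0,-0.05],0,1],[[0,0,-0.1],0,1]]'
```

```text
t: 43.3
eef_pos: [433.8, -8.2, 21.8]
tcp_rot: [3.141, 0.0, 1.571]
ft_force: [-0.2, -0.2, -0.4]
opening: 0.632
grip_force: 0.0
at [433.8  -8.2  21.8] yaw 1.571 open 60.0
yaw 1.571 units [0.004 0.004 0.029]
t: 44.55
eef_pos: [433.4, -8.1, 30.6]
tcp_rot: [-3.141, -0.0, 1.571]
ft_force: [-0.1, 0.0, -1.1]
opening: 0.297
grip_force: 29.6
```

```bash
python3 -m inch '[[[0,0,-0.3],0,1],[[0,0,-0.5],0,1],[[0,0,-0.5],0,1],[[0,0,-0.2],-0.5,1],[[0,0,0],-0.42,1],[[-0.2,0.03,0],0,1],[[-0.4,0.03,0],0,1],[[-0.6,0.03,0],0,1],[[-0.7,0.04,0],0,1],[[-0.7,0.04,0],0,1]]'; python3 d.py 498.6 -400.6 110 1.651
```

```text
t: 45.8
eef_pos: [456.1, -164.8, 119.6]
tcp_rot: [-3.14, -0.001, 1.651]
ft_force: [0.5, 0.1, -1.4]
opening: 0.295
grip_force: 29.6
at [ 456.1 -164.8  119.6] yaw 1.651 open 28.0
yaw 1.651 units [-3.974  0.392  0.159]
yaw 1.651 units [-3.974  0.391  0.159]
turn units -0.0
```

```bash
python3 -m inch '[[[-0.7,0.07,0],0,1],[[-0.7,0.07,0],0,1],[[-0.7,0.07,0],0,1],[[-0.7,0.07,0],0,1],[[-0.6,0.06,0],0,1],[[-0.35,0.03,0],0,1],[[-0.15,0.01,0],0,1],[[0,0,0],0,1],[[0,0,0],0,1],[[0,0,0],0,1]]'; python3 d.py 498.6 -400.6 28 1.651
python3 - <<'E'
from h import *
S=eyes.read_camera("scene");T=eyes.read_camera("top")
z=env.state()["eef_pos"][2]-21.6
for c in (S,T):
    for k,zz in (("bottle",z),("ring_box",6)):
        for d in eyes.cut_out(k,c)[:1]: 
            p,f=fit(k,[(c,d["mask"])],zz);print(k,p.round(2),round(f,3),d["mask"].sum(),d["score"])
E
```

```text
t: 47.05
eef_pos: [498.0, -393.6, 120.6]
tcp_rot: [-3.142, -0.0, 1.652]
ft_force: [0.1, -1.2, -2.5]
opening: 0.3
grip_force: 29.6
at [ 498.  -393.6  120.6] yaw 1.652 open 28.5
yaw 1.652 units [-0.118  0.     1.543]
yaw 1.651 units [-0.118  0.     1.543]
turn units 0.01
bottle [ 528.69 -394.04    1.28] 0.914 58 0.53
ring_box [ 4.9121e+02 -3.4119e+02  2.0000e-02] 0.089 563 0.89
bottle [ 4.9540e+02 -3.6781e+02  2.7000e-01] 0.502 180 0.55
ring_box [ 4.9605e+02 -3.4217e+02  1.8000e-01] 0.387 243 0.86
```

```bash
python3 -m inch '[[[-0.11,0,0],0,1],[[0,0,0.4],0,1],[[0,0,0.5],0,1],[[0,0,0.35],0,1],[[0,0,0.15],0,1],[[0,0,0.08],0,1],[[0,0,0],0,1],[[0,0,0],0,1],[[0,0,0],0,1],[[0,0,0],0,1]]'; python3 d.py 498.6 -400.6 27.6 1.651
python3 - <<'E'
from h import *
S=eyes.read_camera("scene")
cv2.imwrite("pics/s8.png",cv2.resize(S["pixels"][190:320,90:250],None,fx=4,fy=4,interpolation=cv2.INTER_CUBIC)[:,:,::-1])
E
```

```text
t: 48.6
eef_pos: [498.6, -400.9, 32.0]
tcp_rot: [3.141, 0.0, 1.652]
ft_force: [0.7, 0.5, -1.6]
opening: 0.297
grip_force: 29.6
at [ 498.6 -400.9   32. ] yaw 1.652 open 28.2
yaw 1.652 units [0.005 0.    0.073]
yaw 1.651 units [0.005 0.    0.073]
turn units 0.01
```

View pics/s8.png

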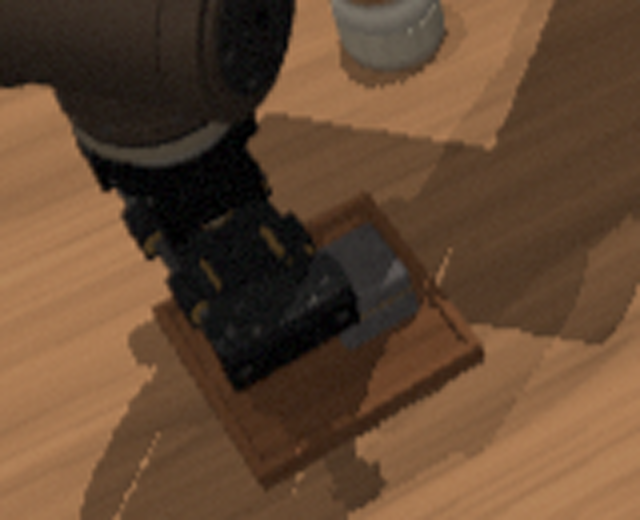

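The crop shows the gripper with the bottle over the -y half of the tray, the ring box at (380,285) undisturbed. I lower it, release and go straight up.

```bash
python3 -m inch '[[[0,0,0.04],0,1],[[0,0,0.03],0,1],[[0,0,0.01],0,1],[[0,0,0],0,1],[[0,0,0],0,1],[[0,0,0],0,0.3],[[0,0,0],0,0.2],[[0,0,0],0,0],[[0,0,0],0,-0.4],[[0,0,0],0,-0.6]]'; python3 -m inch '[[[0,0,0],0,-0.6],[[0,0,0],0,-0.6],[[0,0,-0.2],0,-0.6],[[0,0,-0.5],0,-0.6],[[0,0,-0.8],0,-0.6],[[0,0,-0.8],0,-0.6],[[0,0,-0.4],0,-0.6],[[-0.6,0,0],0,-0.6],[[-0.9,0,0],0,-0.6],[[-0.9,0,0],0,-0.6]]'; python3 -m inch '[[[-0.9,0,0],0,-0.6],[[-0.7,0,0],0,-0.6],[[-0.3,0,0],0,-0.6],[[0,0,0],0,-0.6],[[0,0,0],0,-0.6],[[0,0,0],0,-0.6],[[0,0,0],0,-0.6],[[0,0,0],0,-0.6],[[0,0,0],0,-0.6],[[0,0,0],0,-0.6]]'
python3 - <<'E'
from h import *
S=eyes.read_camera("scene");T=eyes.read_camera("top")
for n,c in (("S",S),("T",T)):
    for k,zz in dict(brush=6,tin_large=4,tin_small=34,ring_box=6,bottle=6,candle_jar=0,glasses_case=0).items():
        for d in eyes.cut_out(k,c)[:2]: 
            p,f=fit(k,[(c,d["mask"])],zz);print(n,k,p.round(2).tolist(),round(f,3))
cv2.imwrite("pics/s9.png",S["pixels"][:,:,::-1]);cv2.imwrite("pics/t9.png",cv2.resize(T["pixels"][100:320,160:520],None,fx=2,fy=2)[:,:,::-1])
E
```

```text
t: 49.9
eef_pos: [498.5, -400.9, 26.8]
tcp_rot: [3.142, 0.0, 1.652]
ft_force: [0.1, -0.1, -0.0]
opening: 0.656
grip_force: 0.0
t: 51.15
eef_pos: [510.3, -545.7, 190.4]
tcp_rot: [3.141, 0.001, 1.652]
ft_force: [1.1, -0.8, 0.7]
opening: 0.801
grip_force: 0.0
t: 52.4
eef_pos: [519.3, -658.0, 188.8]
tcp_rot: [-3.142, 0.0, 1.652]
ft_force: [-0.2, 0.4, -0.1]
opening: 0.799
grip_force: 0.0
S brush [615.83, 20.18, 1.72] 0.097
S tin_large [491.07, 357.42, 0.01] 0.408
S tin_small [759.39, -177.86, 0.05] 0.113
S tin_small [490.05, 358.94, 0.04] 0.071
S ring_box [355.99, 88.95, 0.79] 0.086
S ring_box [491.23, -340.46, 0.06] 0.051
S bottle [494.47, -400.24, 0.1] 0.048
S candle_jar [301.93, -238.93, -0.11] 0.123
S glasses_case [284.77, 249.67, 0.13] 0.145
T brush [619.4, 17.93, 1.67] 0.085
T tin_large [490.38, 349.13, -0.05] 0.537
T tin_large [614.78, -50.65, 0.54] 0.759
T tin_small [494.17, 355.42, 0.02] 0.066
T tin_small [735.35, -163.67, 0.07] 0.186
T ring_box [494.38, -343.81, 0.04] 0.071
T ring_box [357.16, 87.39, 0.76] 0.142
T bottle [499.67, -399.94, 0.11] 0.141
T bottle [288.18, 246.12, 1.57] 0.745
T glasses_case [497.77, 352.36, 1.32] 0.838
```

View pics/s9.png

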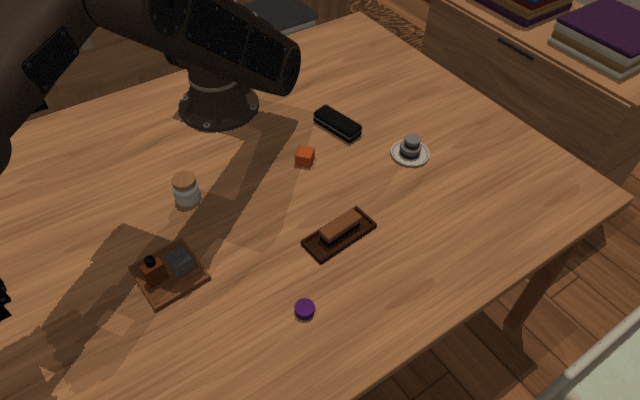

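View pics/t9.png

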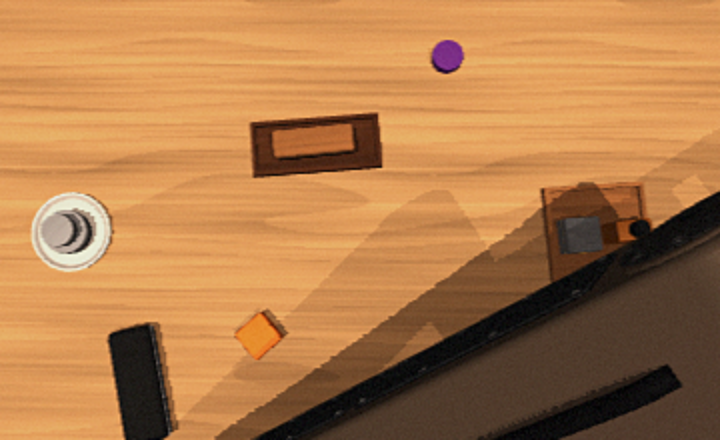

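Both pictures show everything placed: the brush in the long tray (scene 340,230), the tins stacked in the dish (411,147), and the bottle (152,268) and ring box (179,260) standing in the square tray. The jar, the case and both look-alikes are where they were. I hand the job in.

```bash
python3 -c "
from cell import env
print(env.job_done())"
```

```text
the job is handed in; nothing more can be done
None
```

I handed the job in at about 53 s: by the final camera fits all five things are in their places, and the jar, the case and the look-alikes stayed put; no verdict was returned.

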